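# Draw out a telescopic brush and hold it at its second stop

## Task

Check the telescopic brush lying in the cradle before it goes out: press the round rear button and let it come up, so that the pole springs to its first stop, and only then press the square front button and let it come up, one button at a time. Then take the pole's rubber grip, pull it all the way out to the second stop against its spring, and finish while still holding it there in the gripper (do not let go); leave everything else on the bench where it is.

Things in the scene. Friction and masses are not known exactly. Their poses are not given: they have to be found in the camera images.
- cradle: Wooden cradle, fixed to the bench, with a telescopic floor brush lying level. Origin: on the bench under the catch collar; x = way the pole draws out, z up. In mm: board x -210..60, y +-50, 18 thick; black collar x -75..55, y +-24, top z 89, two buttons on it; outer tube dia 32 (axis z 65) back to brush block at x -285..-345, y +-80, top z 76; inner pole dia 22 leaves the collar's front.
- rear_button_top (a point): Centre of the top face of the ROUND grey button (dia 24), the rear one, nearer the brush block: cradle frame x -50, y 0, z 103 when up; it stands 10 mm above its bezel. Pressing it frees the pole from its home catch.
- front_button_top (a point): Centre of the top face of the SQUARE grey button (24 x 24), the front one, nearer the rubber grip: cradle frame x +30, y 0, z 103 when up. Pressing it frees the pole from its first stop. The button centres are 80 mm apart.
- rear_button (a joint): Travel of the rear button, m: 0 up, 0.006 fully down. Springs back up; 1.5 N to start it, 5 N fully down. Its catch lets go after about 3 mm but press past 4 mm.
- front_button (a joint): Travel of the front button, m: the same values and springs as the rear button.
- pole_grip (a point): Point to grip on the pole's black rubber grip, on the pole's axis (65 mm above the bench), 130 mm along the cradle's x with the pole home; moves with the pole. The grip is round, 28 mm dia, from 45 mm behind this point to 20 mm ahead of it, ending in a flange 42 mm dia, 9 mm thick. Only bench lies under it.
- pole (a joint): How far the pole is drawn out, m: 0 home (caught); 0.025 first stop (caught), it springs there once the rear button is pressed; 0.125 second stop (solid end). Spring 90 N/m at rest near 0.055: after the front button it springs to about 0.055 and waits uncaught; beyond that it pulls back, 6.5 N at the second stop, where nothing latches.
- tape: Bystander: roll of packing tape, 100 mm across, 45 mm tall, lying flat; origin at the centre of its underside.
- scraper: Bystander: flat hand scraper (spatula), 200 mm long, lying flat; origin at the centre of its underside (at its middle).
- soap: Bystander: brown bar of hard soap, 85 x 55 x 30 mm; origin at the centre of its underside.
- canister: Bystander: metal tin, 84 mm across, 110 mm tall, upright; origin at the centre of its underside.
- cup: Bystander: white plastic cup, 80 mm across, 90 mm tall, upright; origin at the centre of its underside.

How it is judged:
By the outcome, as a careful person would: the job done as asked, in the order asked, and still so for the second after the job is handed in, while the arm keeps its last pose, push and grip.
It also fails if it takes over 51 s, if anything falls off the work surface, if the arm or the gripper's body presses on something with over 40 N, if the wrist force passes 120 N, or if a joint passes its speed limit or range.

## Robot

A 6-joint arm with a two-finger parallel gripper is mounted at the origin on the work surface. World frame = base frame: x ahead of the robot, y to its left, z up, the work surface at z = 0. Lengths are in mm, angles in rad, forces in N, time in s.
With the tool pointing down it reaches from about 400 to 925 mm from the base axis. Payload 12.5 kg.
Tool frame: the origin (TCP) lies midway between the tips of the shut fingers; the grasp point (between the pads) lies 19 mm behind it; z points along the fingers, y is the line along which they close (so a half turn about z gives the same grasp; the last joint's range is limited). The gripper opens to 95 mm and grips with 3 to 60 N. Pads are 20 mm wide; open, the fingers measure 119 mm over their backs; the gripper's body (75 mm by 180 mm) begins 59 mm behind the grasp point.
Start: joints at [-1.329, 0.491, 1.559, -0, 1.092, -0.106], TCP at [213.042, -587.588, 214.661] pointing down, gripper open.
Joint ranges: [-3.1, 3.1], [-0.84, 2.19], [0.05, 2.79], [-1.13, 4.28], [0.06, 2.93], [-2.69, 2.69]. Speed limits (rad/s): [2.22, 2.22, 2.79, 3.14, 3.14, 3.14].

## Interface

Orientations are given as [roll, pitch, yaw] about the fixed x, y, z axes, in that order (R = Rz(yaw) Ry(pitch) Rx(roll)).
In Python, from cell import env gives the robot as it stands.
- The arm moves only by the tool arm_command, never from a script. Its argument "targets" is a list of rows, each a list of 5 numbers: the shift along the tool's x, y, z in mm, then the turn about the tool's z in degrees, then the opening, from 0 (shut) to 1 (fully open). In form: [[tx, ty, tz, roll, fingers], ...]. A call has 1 to 5 rows; each row is the pose to reach, as a shift and turn from the pose commanded when the call began, along the tool's axes at that moment; what a row does not reach only later rows make up. A row lasts 1/10 s, in which the tool goes at most 50 mm and 8.59 degrees, less where a joint would pass 70% of its speed; a pose out of reach is approached as far as the arm can. A call with a gripper value outside its range is refused whole. The fingers move at their own pace and stop on an object; the grip force is fixed at half the most. Time passes only in rows, so rows that repeat a pose let the fingers close. It gives the time, the measured TCP pose, the force, the opening and the grip force at its end, in the units of the state.
- env.state(): the state, without advancing time (a new reading comes with each control period).
- env.read_camera(name): name is "scene" or "side" or "wrist"; returns a dict with "frame" (384x512x3 uint8, red, green, blue), "vertical_fov" (degrees; the focal length in pixels is half the picture's height over the tangent of half this angle, whatever the lens; pixels are square), "cx", "cy" (the principal point, pixels), "k1" (the pictures are not rectified: a ray, as slopes to the right and down, at radius r is drawn at 1 + k1 r^2 times it, then the intrinsics apply), "world_from_camera" (4x4, takes a point from camera to world coordinates); the wrist camera has in their place "hand_eye" (4x4, takes a point from camera to tool coordinates, whose origin is the TCP and whose axes are the flange's). Camera axes: x right, y down, z forward; pixel columns grow to the right and rows downward; lengths in mm; the calibration is good to about 2 mm. A picture is of the moment at which its call begins: read the wrist's pose just before it. There is no depth.
- env.job_done(): hands the job in; it is judged then, once.
The state is a dict: "t": time; "joints": joint angles; "qvel": joint speeds; "tau": joint torques, N m; "eef_pos": TCP position; "tcp_rot": TCP orientation; "ft_force": force on the tool from outside, world axes, zero at the start; "moment": the same for the moment, N m; "opening": opening from 0.0 (shut) to 1.0 (fully open); "grip_force": force on a finger pad.
Only numpy, scipy, OpenCV 4.12 (cv2) and the standard library are available. Lean on these libraries where they do the work, as an engineer would, in place of code of your own. Each camera call takes 0.05 s, during which the arm holds its last target. There are 200 camera calls.

## Working session

There is one attempt and no reset: what is moved stays moved. The work goes in short steps, Python scripts to look and compute and a tool call to move; the robot and the scene stay as the last step left them, time stands still between calls to the robot, and variables do not carry over. Pictures are saved under pics/ and viewed, at most 10 in all, crops included, and the job is handed in when it is done.

Besides the shell and the picture viewer there is one more tool, called after ">>>" as a command line: name --pt "numbers of a row" for each row, then --argument value for the rest. arm_command: Moves the arm, as the interface text tells. Its arguments: {"type":"object","properties":{"targets":{"type":"array","items":{"type":"array","items":{"type":"number"}}}},"required":["targets"]}

```bash
ls; mkdir -p pics; cat > h.py <<'E'
import numpy as np, cv2
from scipy.spatial.transform import Rotation as R
from cell import env
def cam(n):
    s=env.state(); c=env.read_camera(n)
    h,w=c['frame'].shape[:2]; c['f']=h/2/np.tan(np.radians(c['vertical_fov'])/2)
    if 'world_from_camera' in c: c['T']=np.array(c['world_from_camera'])
    else:
        T=np.eye(4); T[:3,:3]=R.from_euler('xyz',s['tcp_rot']).as_matrix(); T[:3,3]=s['eef_pos']
        c['T']=T@np.array(c['hand_eye'])
    c['K']=np.array([[c['f'],0,c['cx']],[0,c['f'],c['cy']],[0,0,1]]); c['d']=np.array([c['k1'],0,0,0.])
    return c
def save(c,p): cv2.imwrite(p,c['frame'][:,:,::-1])
def proj(c,P):
    Ti=np.linalg.inv(c['T']); return cv2.projectPoints(np.array(P,float).reshape(-1,1,3),cv2.Rodrigues(Ti[:3,:3])[0],Ti[:3,3],c['K'],c['d'])[0].reshape(-1,2)
def toplane(c,uv,z):
    n=cv2.undistortPoints(np.array(uv,float).reshape(-1,1,2),c['K'],c['d']).reshape(-1,2)
    d=np.c_[n,np.ones(len(n))]@c['T'][:3,:3].T; o=c['T'][:3,3]
    return o+d*((np.array(z)-o[2])/d[:,2])[:,None]
E
python3 - <<'E'
from h import *
a=cam('scene');b=cam('side');w=cam('wrist')
save(a,'pics/scene.png');save(b,'pics/side.png');save(w,'pics/wrist.png')
import pickle;[c.pop('x',0) for c in (a,b,w)]
pickle.dump((a,b,w),open('cams.pkl','wb'))
print(a['T'].round(2),b['T'].round(2),w['T'].round(2),a['k1'],w['k1']);print(env.state())
E
```

```text
pics
[[ 8.70000e-01  4.30000e-01 -2.60000e-01  8.68540e+02]
 [ 5.00000e-01 -7.30000e-01  4.70000e-01 -5.08040e+02]
 [ 1.00000e-02 -5.30000e-01 -8.50000e-01  1.12555e+03]
 [ 0.00000e+00  0.00000e+00  0.00000e+00  1.00000e+00]] [[-9.9000e-01 -3.0000e-02  1.0000e-01  4.6732e+02]
 [-1.0000e-01  5.3000e-01 -8.4000e-01  8.3280e+02]
 [-2.0000e-02 -8.5000e-01 -5.3000e-01  5.6861e+02]
 [ 0.0000e+00  0.0000e+00  0.0000e+00  1.0000e+00]] [[ 3.4000e-01 -9.0000e-01 -2.6000e-01  2.8505e+02]
 [-9.4000e-01 -3.3000e-01 -9.0000e-02 -5.6053e+02]
 [-0.0000e+00  2.7000e-01 -9.6000e-01  3.8373e+02]
 [ 0.0000e+00  0.0000e+00  0.0000e+00  1.0000e+00]] -0.021089438432205718 -0.05809937610036362
{'t': 0.15, 'joints': array([-1.32861437e+00,  4.91427118e-01,  1.55932129e+00, -9.34850383e-06,
        1.09166324e+00, -1.05603047e-01]), 'qvel': array([-7.01730646e-04, -2.40035387e-03, -2.35808607e-03, -1.16971021e-03,
       -1.22092565e-04,  9.36109201e-06]), 'tau': array([ 2.92949742e-03, -6.12896061e+01, -2.58278954e+01,  6.93283626e-02,
        4.72979166e-02, -8.91595482e-05]), 'eef_pos': array([ 212.98589987, -587.40605997,  214.18816305]), 'tcp_rot': array([-3.14077735e+00, -7.80815094e-05,  3.47789286e-01]), 'ft_force': array([-0.08109048,  0.37815957,  0.3766401 ]), 'moment': array([ 0.00662007, -0.03688025, -0.02537923]), 'grip_force': 0.0, 'opening': 1.0029571527564902}
```

View pics/scene.png

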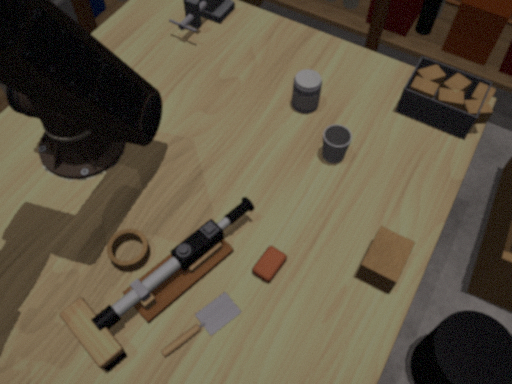

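View pics/side.png

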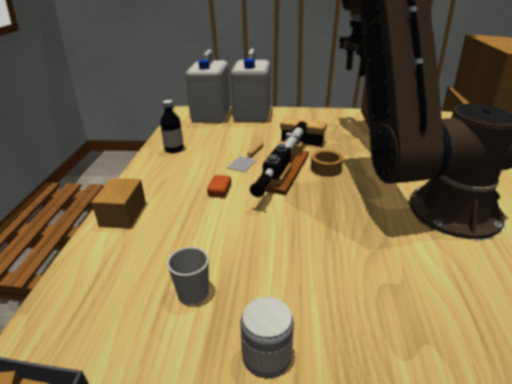

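```bash
python3 - <<'E'
from h import *
import pickle
a,b,w=pickle.load(open('cams.pkl','rb'))
print(proj(a,[[0,0,0],[213,-587,214],[600,0,0]]))
c=a['frame'][180:340,60:270,::-1]
cv2.imwrite('pics/crop.png',cv2.resize(c,None,fx=3.7,fy=3.7,interpolation=cv2.INTER_CUBIC))
uv=[[201,225],[208,236],[248,205],[90,330]]
print(toplane(a,uv,[89,103,65,76]).round(1))
E
```

```text
[[ 82.47198605 144.37563769]
 [-70.48381882 333.56263023]
 [261.30085385 237.0245497 ]]
[[ 479.2  -85.2   89. ]
 [ 514.9 -107.2  103. ]
 [ 541.4   32.7   65. ]
 [ 409.  -416.7   76. ]]
```

View pics/crop.png

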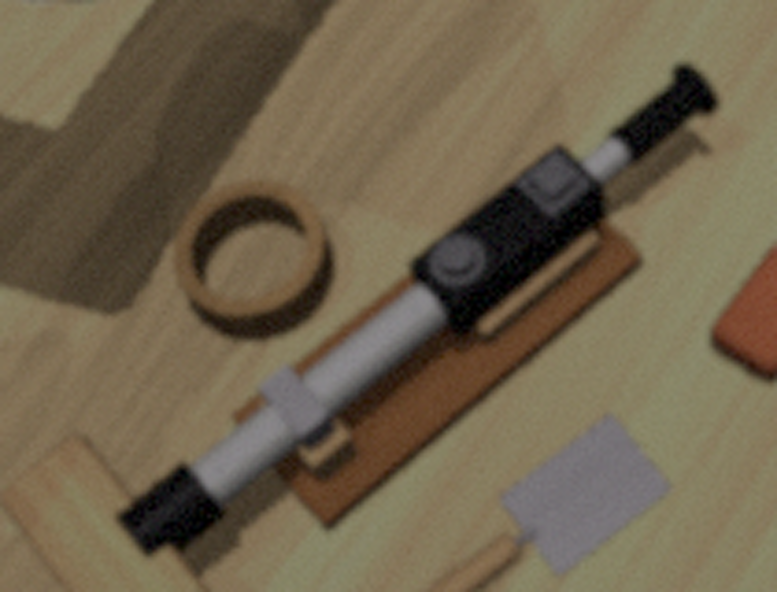

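View pics/wrist.png

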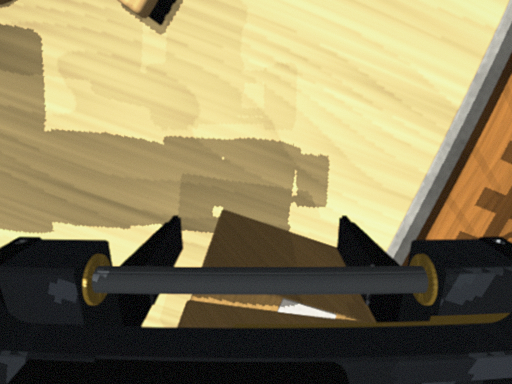

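The enlarged scene crop shows the round rear button at about scene pixel (183.8, 248.7), the square front one at (209.4, 227.3), and the grip flange near (248, 204). The soap, scraper and tape are off to the sides, and the wrist view only shows the brush's edge at the top.

```bash
python3 - <<'E'
from h import *
import pickle
a,b,w=pickle.load(open('cams.pkl','rb'))
cr=lambda x,y:[60+(x+.5)/3.7-.5,180+(y+.5)/3.7-.5]
uv=[cr(458,252),cr(553,174),cr(693,88),cr(255,262)]
P=toplane(a,uv,[103,103,65,45]);print(P.round(1))
d=P[1]-P[0];print(np.linalg.norm(d),np.arctan2(d[1],d[0]))
d=P[2,:2]-P[0,:2];print('yaw by flange',np.linalg.norm(d),np.arctan2(d[1],d[0]))
s=env.state();print(s['eef_pos'],s['tcp_rot'])
E
```

```text
[[ 482.3 -161.4  103. ]
 [ 503.5  -85.   103. ]
 [ 536.6   35.3   65. ]
 [ 348.8 -215.1   45. ]]
79.34460554338484 1.2991975848790707
yaw by flange 204.1177398011772 1.3011504904655191
[ 212.98589987 -587.40605997  214.18816305] [-3.14077735e+00 -7.80815094e-05  3.47789286e-01]
```

```bash
cat >> h.py <<'E'
YAW=1.300; O=np.array([495.7,-113.2])
def c2w(x,y,z,O=O,yaw=YAW): return np.array([*(O+[x*np.cos(yaw)-y*np.sin(yaw),x*np.sin(yaw)+y*np.cos(yaw)]),z])
def delta(P,yaw=YAW):
    s=env.state(); M=R.from_euler('xyz',s['tcp_rot'])
    d=M.inv().apply(np.array(P)-s['eef_pos']); r=-np.degrees(yaw-s['tcp_rot'][2])
    print('d',d.round(1),'roll',round(r,2),'t',round(s['t'],2),'F',s['ft_force'].round(1),'open',round(s['opening'],3),'pos',s['eef_pos'].round(1),'yaw',s['tcp_rot'].round(4))
E
python3 -c "
from h import *
delta(c2w(-110,0,230))"
```

```text
d [ 363.6 -259.9  -15.6] roll -54.56 t 0.15 F [-0.1  0.4  0.4] open 1.003 pos [ 213.  -587.4  214.2] yaw [-3.1408e+00 -1.0000e-04  3.4780e-01]
```

>>> arm_command --pt "40 -29 -2 -7 0" --pt "80 -57 -4 -14 0" --pt "120 -86 -5 -21 0" --pt "160 -114 -7 -28 0" --pt "200 -143 -8 -35 0"

```text
t: 0.65
eef_pos: [353.1, -383.3, 222.7]
tcp_rot: [3.141, 0.0, 0.963]
ft_force: [1.6, -0.0, 0.1]
opening: 0.638
grip_force: 0.0
```

```bash
python3 -c "
from h import *
delta(c2w(-110,0,230))"
```

```text
d [199.4  -0.7  -7.3] roll -19.29 t 0.65 F [ 1.6 -0.   0.1] open 0.638 pos [ 353.1 -383.3  222.7] yaw [3.1415e+00 1.0000e-04 9.6330e-01]
```

>>> arm_command --pt "45 0 -2 -5 0" --pt "90 0 -4 -10 0" --pt "135 0 -5 -15 0" --pt "180 0 -6 -19 0" --pt "199 0 -7 -19.3 0"

```text
t: 1.15
eef_pos: [468.0, -219.3, 229.6]
tcp_rot: [-3.142, -0.0, 1.3]
ft_force: [-0.1, -0.1, 0.5]
opening: 0.218
grip_force: 0.0
```

>>> arm_command --pt "0 0 0 0 0" --pt "0 0 0 0 0"

```text
t: 1.35
eef_pos: [466.5, -222.1, 229.5]
tcp_rot: [-3.141, 0.0, 1.296]
ft_force: [-0.6, -0.7, 0.2]
opening: 0.049
grip_force: 0.0
```

```bash
python3 - <<'E'
from h import *
import pickle
w=cam('wrist'); pickle.dump(w,open('w1.pkl','wb'))
save(w,'pics/w1.png')
print(proj(w,[c2w(-50,0,103),c2w(30,0,103),c2w(130,0,65),c2w(-110,0,89)]).round(1))
delta(c2w(-50,0,115))
E
```

```text
[[258.6 117.9]
 [258.1  27.1]
 [257.8 -74.3]
 [258.9 175.7]]
d [ 63.3  -1.2 114.5] roll -0.28 t 1.4 F [ 0.5 -0.3  0.2] open 0.022 pos [ 466.3 -222.6  229.5] yaw [-3.1413e+00  2.0000e-04  1.2951e+00]
```

View pics/w1.png

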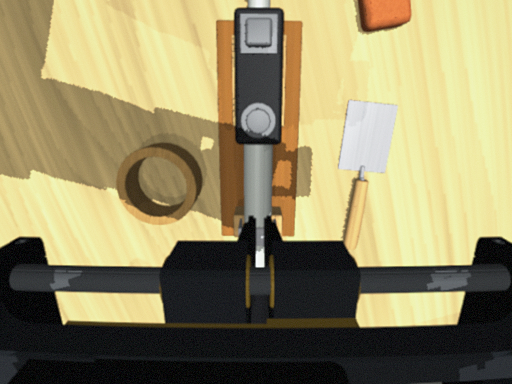

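The wrist view puts the round button's top at about (258, 117) and the square's at about (258, 30). The predictions were (258.6, 118) and (258, 27), so the pose is good to about 2 mm.

>>> arm_command --pt "30 -0.5 40 -0.3 0" --pt "55 -1 75 -0.3 0" --pt "63 -1 100 -0.3 0" --pt "63 -1 112 -0.3 0" --pt "63 -1 117 -0.3 0"

```text
t: 1.9
eef_pos: [482.4, -162.2, 111.9]
tcp_rot: [-3.14, -0.0, 1.3]
ft_force: [0.1, 0.0, 0.4]
opening: 0.006
grip_force: 0.0
```

>>> arm_command --pt "0 0 0 0 0" --pt "0 0 0 0 0"

```text
t: 2.1
eef_pos: [483.1, -162.3, 113.6]
tcp_rot: [3.14, 0.0, 1.3]
ft_force: [0.3, 0.3, 0.3]
opening: 0.003
grip_force: 0.0
```

```bash
python3 - <<'E'
from h import *
w=cam('wrist'); save(w,'pics/w2.png')
print(proj(w,[c2w(-50,0,103),c2w(30,0,103),c2w(130,0,65),c2w(159,0,65)]).round(1))
delta(c2w(-50,0,97))
E
```

```text
[[ 258.6  226.6]
 [ 258.4   96.4]
 [ 258.2  -65.9]
 [ 258.1 -116.7]]
d [ 0.5 -1.  16.6] roll -0.01 t 2.15 F [ 0.4 -0.2 -0.7] open 0.008 pos [ 483.2 -162.1  113.6] yaw [3.1398e+00 4.0000e-04 1.2997e+00]
```

View pics/w2.png

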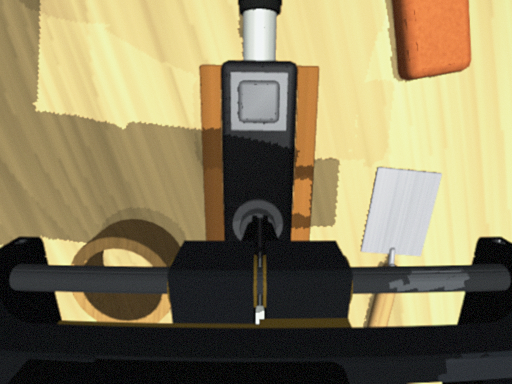

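The fingers are over the round button, and the square top is at (258.5, 101), about 2–3 mm rearward of the prediction. Pressing now.

>>> arm_command --pt "-1 -1 6 0 0" --pt "-1 -1 10 0 0" --pt "-1 -1 12 0 0" --pt "-1 -1 14 0 0" --pt "-1 -1 15 0 0"

```text
t: 2.65
eef_pos: [481.6, -162.1, 97.6]
tcp_rot: [3.141, 0.0, 1.301]
ft_force: [-2.4, -3.1, 5.0]
opening: 0.006
grip_force: 2.3
```

>>> arm_command --pt "0 0 0.5 0 0" --pt "0 0 1 0 0" --pt "0 0 1 0 0"

```text
t: 2.95
eef_pos: [481.7, -162.1, 97.2]
tcp_rot: [3.141, 0.0, 1.301]
ft_force: [-4.1, -2.3, 10.1]
opening: 0.007
grip_force: 5.2
```

Bottomed out (10 N at z 97.2). I'll release and check.

>>> arm_command --pt "0 0 -5 0 0" --pt "0 0 -12 0 0" --pt "0 0 -20 0 0" --pt "0 0 -25 0 0" --pt "0 0 -25 0 0"

```text
t: 3.45
eef_pos: [481.9, -161.9, 122.4]
tcp_rot: [3.14, 0.0, 1.301]
ft_force: [-0.1, 0.7, -0.5]
opening: 0.004
grip_force: 0.0
```

```bash
python3 - <<'E'
from h import *
import pickle
a0=pickle.load(open('cams.pkl','rb'))[0]; a=cam('scene'); w=cam('wrist')
o=[x['frame'][180:280,160:290,::-1] for x in (a0,a)]
cv2.imwrite('pics/cmp.png',np.vstack([cv2.resize(np.hstack(o),None,fx=3,fy=3,interpolation=cv2.INTER_CUBIC),cv2.copyMakeBorder(w['frame'][:280,:,::-1],0,0,0,268,0)]))
print(proj(a,[c2w(159,0,65),c2w(184,0,65)]))
delta(c2w(28,0,113))
E
```

```text
[[248.40836557 202.32608626]
 [255.4167963  196.50261498]]
d [78.7  0.6  8.7] roll 0.05 t 3.55 F [1.5 0.1 0. ] open 0.008 pos [ 481.6 -161.9  121.7] yaw [3.1414e+00 1.0000e-04 1.3008e+00]
```

View pics/cmp.png

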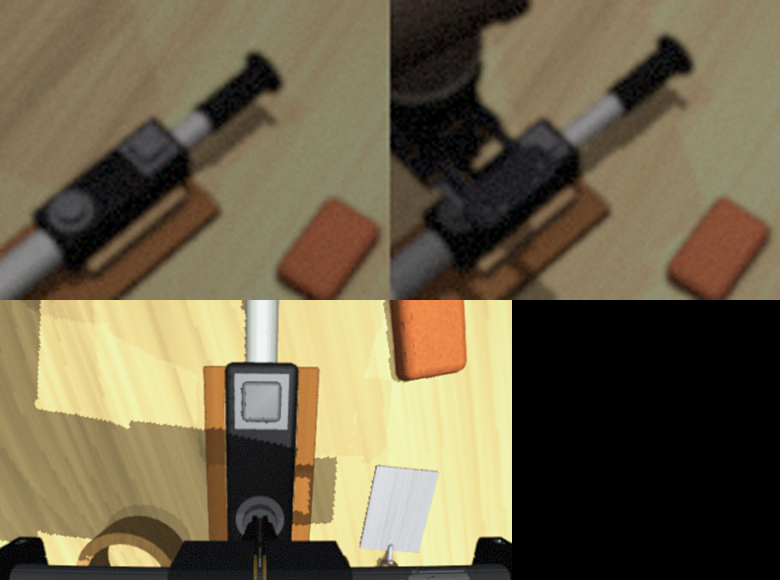

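The pole sprang about 25 mm to the first stop: the flange shifted about (6.5, −6) px between the scene crops. The round button is up again. Front button next.

>>> arm_command --pt "40 0 0 0 0" --pt "70 0 0 0 0" --pt "79 0 4 0 0" --pt "79 0 9 0 0" --pt "79 0 9 0 0"

```text
t: 4.05
eef_pos: [502.2, -86.2, 111.7]
tcp_rot: [-3.14, 0.0, 1.301]
ft_force: [-0.2, -0.6, 0.5]
opening: 0.004
grip_force: 0.0
```

>>> arm_command --pt "0 0 5 0 0" --pt "0 0 9 0 0" --pt "0 0 12 0 0" --pt "0 0 14 0 0" --pt "0 0 15 0 0"

```text
t: 4.55
eef_pos: [502.7, -86.2, 97.6]
tcp_rot: [3.141, 0.0, 1.3]
ft_force: [-1.3, -3.0, 4.9]
opening: 0.005
grip_force: 2.3
```

>>> arm_command --pt "0 0 0.5 0 0" --pt "0 0 1 0 0" --pt "0 0 1 0 0"

```text
t: 4.85
eef_pos: [502.8, -86.1, 97.2]
tcp_rot: [3.141, 0.0, 1.301]
ft_force: [-4.2, -4.6, 9.7]
opening: 0.007
grip_force: 4.7
```

>>> arm_command --pt "0 0 -15 0 0" --pt "0 0 -40 0 0" --pt "0 0 -70 0 0" --pt "0 0 -90 0 0" --pt "0 0 -90 0 1"

```text
t: 5.35
eef_pos: [503.6, -85.7, 188.8]
tcp_rot: [3.137, -0.0, 1.301]
ft_force: [-0.1, -0.4, -0.3]
opening: 0.05
grip_force: 0.0
```

>>> arm_command --pt "0 0 0 0 0.7" --pt "0 0 0 0 0.7" --pt "0 0 0 0 0.7"

```text
t: 5.65
eef_pos: [502.3, -85.6, 185.5]
tcp_rot: [-3.14, -0.0, 1.301]
ft_force: [0.3, 0.6, -0.9]
opening: 0.286
grip_force: 0.0
```

```bash
python3 - <<'E'
from h import *
a=cam('scene'); w=cam('wrist')
o=a['frame'][150:280,160:330,::-1]
cv2.imwrite('pics/cmp2.png',np.hstack([cv2.resize(o,None,fx=1.6,fy=1.6),cv2.copyMakeBorder(w['frame'][:,:,::-1],0,0,0,0,0)[:208]]) if 0 else np.vstack([cv2.copyMakeBorder(cv2.resize(o,None,fx=1.6,fy=1.6),0,0,0,240,0),w['frame'][:,:,::-1]]))
print(proj(w,[c2w(30,0,103),c2w(130+55,0,65),c2w(159+55,0,65),c2w(140,0,65)]).round(1))
delta(c2w(185,0,65))
E
```

```text
[[261.2 192.5]
 [261.2   8.4]
 [261.3 -28.2]
 [261.2  62.9]]
d [156.7   1.1 120.8] roll 0.04 t 5.75 F [-0.5 -0.4 -0.3] open 0.372 pos [502.5 -85.7 185.8] yaw [-3.1402 -0.      1.3007]
```

View pics/cmp2.png

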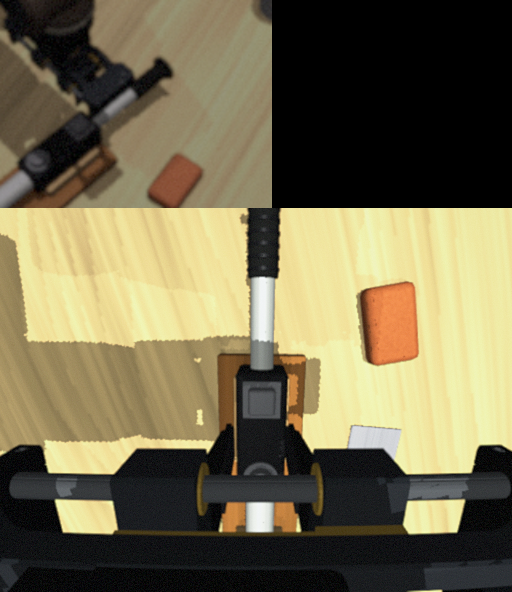

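The pole is out to about its rest point: the rubber's rear edge is at wrist row 70, so the grip point is at cradle x ≈ 179. The axis is about 2.5 mm to tool +y. I'll move over the grip and descend.

>>> arm_command --pt "40 1 0 0 0.75" --pt "80 1 0 0 0.75" --pt "120 2 15 0 0.75" --pt "142 2.5 40 0 0.75" --pt "148 2.5 65 0 0.75"

```text
t: 6.25
eef_pos: [545.0, 58.4, 120.6]
tcp_rot: [3.141, -0.0, 1.303]
ft_force: [0.1, -0.1, -0.8]
opening: 0.736
grip_force: 0.0
```

>>> arm_command --pt "0 0 20 0 0.75" --pt "0 0 40 0 0.75" --pt "0 0 60 0 0.75" --pt "0 0 72 0 0.75" --pt "0 0 74 0 0.75"

```text
t: 6.75
eef_pos: [544.0, 56.1, 46.2]
tcp_rot: [-3.139, 0.001, 1.301]
ft_force: [0.4, 0.2, 0.3]
opening: 0.747
grip_force: 0.0
```

```bash
python3 - <<'E'
from h import *
w=cam('wrist'); save(w,'pics/w3.png')
print(proj(w,[c2w(200,0,65),c2w(209,0,65)]).round(1))
delta(c2w(177,0,46))
E
```

```text
[[258.  207.7]
 [258.  191.3]]
d [ 0.8 -1.5  0.9] roll 0.04 t 6.8 F [ 0.4  0.3 -0.9] open 0.752 pos [544.3  56.2  46.9] yaw [-3.1402e+00  5.0000e-04  1.3007e+00]
```

View pics/w3.png

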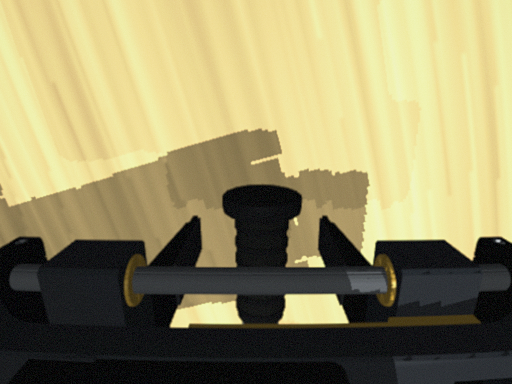

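The grip is centred between the fingers (pole at column 262, finger tips at 201 and 320), with the flange ahead of them. Closing.

>>> arm_command --pt "0 0 0 0 0" --pt "0 0 0 0 0" --pt "0 0 0 0 0" --pt "0 0 0 0 0" --pt "0 0 0 0 0"

```text
t: 7.3
eef_pos: [544.7, 56.2, 47.9]
tcp_rot: [3.141, -0.0, 1.301]
ft_force: [0.0, -0.2, -0.0]
opening: 0.383
grip_force: 0.0
```

>>> arm_command --pt "0 0 0 0 0" --pt "0 0 0 0 0" --pt "0 0 0 0 0" --pt "0 0 0 0 0"

```text
t: 7.7
eef_pos: [544.8, 56.2, 47.7]
tcp_rot: [3.141, -0.0, 1.301]
ft_force: [1.1, -0.4, 1.7]
opening: 0.289
grip_force: 30.0
```

Gripped at 30 N. Pulling along the pole axis.

>>> arm_command --pt "10 0 0 0 0" --pt "22 0 0 0 0" --pt "34 0 0 0 0" --pt "46 0 0 0 0" --pt "56 0 0 0 0"

```text
t: 8.2
eef_pos: [560.6, 111.2, 47.7]
tcp_rot: [3.14, 0.0, 1.302]
ft_force: [5.5, -6.8, 0.5]
opening: 0.287
grip_force: 30.0
```

>>> arm_command --pt "4 0 0 0 0" --pt "8 0 0 0 0" --pt "11 0 0 0 0" --pt "13 0 0 0 0" --pt "13 0 0 0 0"

```text
t: 8.7
eef_pos: [564.1, 123.3, 47.7]
tcp_rot: [3.139, 0.0, 1.302]
ft_force: [4.8, -7.0, 0.6]
opening: 0.289
grip_force: 30.0
```

>>> arm_command --pt "2 0.5 0 0 0" --pt "4 1 0 0 0" --pt "5 1 0 0 0" --pt "5 1 0 0 0"

```text
t: 9.1
eef_pos: [565.1, 126.7, 47.6]
tcp_rot: [-3.141, 0.002, 1.302]
ft_force: [0.9, -14.9, 4.2]
opening: 0.289
grip_force: 30.0
```

>>> arm_command --pt "1 0 0 0 0" --pt "2 0 0 0 0" --pt "3 0 0 0 0" --pt "3 0 0 0 0"

```text
t: 9.5
eef_pos: [565.1, 127.0, 47.6]
tcp_rot: [-3.14, 0.006, 1.302]
ft_force: [-3.3, -36.3, 7.3]
opening: 0.288
grip_force: 30.0
```

The force jumped to 36 N with no further motion, so this is the solid stop. I'll ease off a little while staying against it.

>>> arm_command --pt "-1 0 0 0 0" --pt "-1.5 0 0 0 0" --pt "-1.5 0 0 0 0" --pt "-1.5 0 0 0 0" --pt "-1.5 0 0 0 0"

```text
t: 10.0
eef_pos: [565.1, 126.9, 47.6]
tcp_rot: [-3.14, 0.004, 1.302]
ft_force: [-1.4, -26.2, 6.6]
opening: 0.285
grip_force: 30.0
```

```bash
python3 - <<'E'
from h import *
a=cam('scene'); w=cam('wrist')
cv2.imwrite('pics/fin.png',np.vstack([cv2.copyMakeBorder(cv2.resize(a['frame'][130:280,150:350,::-1],None,fx=2,fy=2,interpolation=2),0,0,0,112,0),w['frame'][100:,:,::-1]]))
delta(c2w(250,0,47)); s=env.state(); print(s['grip_force'])
E
```

```text
d [ 0.1 -2.7  0.6] roll 0.1 t 10.1 F [ -1.6 -24.9   5.9] open 0.288 pos [565.1 126.9  47.6] yaw [-3.1404  0.0038  1.3017]
30.008214712142944
```

View pics/fin.png

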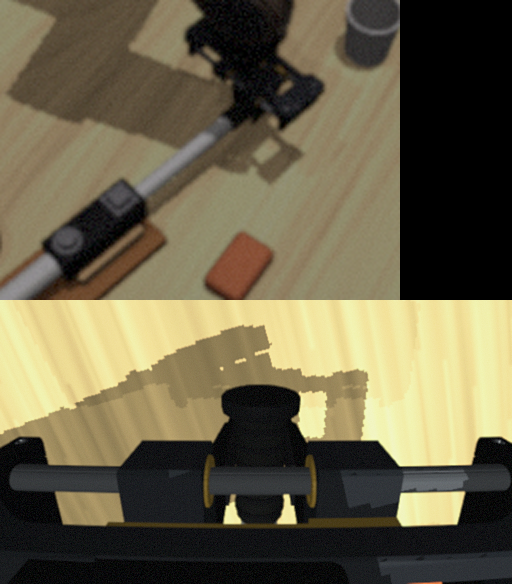

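The pole is fully out with both buttons up. The flange sits at the same place in the wrist view (row ≈185), so the grip hasn't slipped. It's held against the stop at about 25 N, and the soap and cup are undisturbed.

```bash
python3 -c "
from cell import env
print(env.job_done())"
```

```text
the job is handed in; nothing more can be done
None
```

I pressed and released the rear button and then the front one, pulled the pole out to its second stop, and handed the job in at about 10 s with the gripper still holding it there. No bystander was touched.

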